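# Clear down the drum sander and sort the blanks

## Robot

A 6-joint arm with a two-finger parallel gripper is mounted at the origin on the work surface. World frame = base frame: x ahead of the robot, y to its left, z up, the work surface at z = 0. Lengths are in m, angles in rad, forces in N, time in s.
With the tool pointing down it reaches from about 0.375 to 0.9 m from the base axis. Payload 3.1 kg.
Tool frame: the origin (TCP) lies at the centre of the arm's flange, where the gripper is bolted on; the fingertips stand 182 mm ahead of it and the grasp point (between the pads) lies 164 mm ahead of it; z points along the fingers, y is the line along which they close (so a half turn about z gives the same grasp; the last joint's range is limited). The gripper opens to 87 mm and grips with 3 to 60 N. Pads are 19 mm wide; open, the fingers measure 117 mm over their backs; the gripper's body (75 mm by 190 mm) begins 51 mm behind the grasp point.
Start: joints at [1.077, 0.527, 1.433, -0, 1.181, -0.178], TCP at [0.194, 0.594, 0.405] pointing down, gripper open.
Joint ranges: [-3.08, 3.08], [-0.75, 2.2], [0.22, 2.44], [-1.43, 4.57], [0, 2.65], [-2.85, 2.85]. Speed limits (rad/s): [2.79, 2.79, 3.14, 3.14, 3.14, 3.14].

## Interface

Orientations are given as a unit quaternion [x, y, z, w].
In Python, from rig import * gives the robot as it stands.
- The arm moves only by the tool move_arm, never from a script. Its argument "commands" is a list that holds one entry, the list of rows, each a list of 6 numbers: the shift along the tool's x, y, z in units of 40 mm (1.0 is 40 mm), then the turn, a rotation vector about the tool's x, y, z in rad. A call has 1 to 12 rows; each row is the pose to reach, as a shift and turn from the pose commanded when the call began, along the tool's axes at that moment; what a row does not reach only later rows make up. A row lasts 1/8 s, in which the tool goes at most 62.5 mm and 10.7 degrees, less where a joint would pass 70% of its speed; a pose out of reach is approached as far as the arm can. A call with a gripper value outside its range is refused whole. "claw" is the closure, from -1 (fully open) to 1 (shut), so that 0 is half open, set as the call begins (left out, the last holds). The fingers move at their own pace and stop on an object; "squeeze" is the grip in N (left out, the last holds). Time passes only in rows, so rows that repeat a pose let the fingers close. It gives the time, the measured TCP pose, the force, the opening and the grip force at its end, in the units of the state.
- get_obs(): the state, without advancing time (a new reading comes with each control period).
- camera(name): name is "side" or "top" or "wrist"; returns a dict with "pixels" (420x560x3 uint8, blue, green, red), "range_z" (420x560 float32, m along the optical axis (not along the pixel's ray), 0 where there is no reading), "camera_matrix" (3x3 intrinsics, pixels), "extrinsics" (4x4, takes a point from world to camera coordinates). Camera axes: x right, y up, looking along -z (the intrinsics and any distortion apply to the point x, -y, -z); pixel columns grow to the right and rows downward; lengths in m; the calibration is good to about 2 mm. A picture is of the moment at which its call begins.
- hand_in(): hands the job in; it is judged then, once.
The state is a dict: "time": time; "q": joint angles; "joint_velocities": joint speeds; "joint_torque": joint torques, N m; "position": TCP position; "tool_rot": TCP orientation; "ft_force": force on the tool from outside, world axes, zero at the start; "moment": the same for the moment, N m; "grip_width": finger opening in m; "grip_force": force on a finger pad.
Only numpy, scipy, OpenCV 4.12 (cv2) and the standard library are available. Lean on these libraries where they do the work, as an engineer would, in place of code of your own. Each camera call takes 0.05 s, during which the arm holds its last target. There are 200 camera calls.

## Task

Clear down the sander after class: flip its red cam lever fully open, lower the sanding drum out of the slots and lay it in the wooden cradle with both axle ends in the V saddles. Put every blank left on the table through the yellow chute, with the diverter set so that wooden ones end in its left bin (pale patch) and dark horn ones in its right bin (dark patch), leaving the lever open and the other things on the table alone.

Things in the scene. Friction and masses are not known exactly. Their poses are not given: they have to be found in the camera images.
- sander: Green drum sander, fixed. Origin at table level below the drum's home; x to its back, y along the axle to its left; open front at -x. Base plate 170 mm wide, 12 mm thick, x -90 to +110. Two cheeks 12 mm thick at y = +-68 mm (124 mm clear between, open above), tops at z = 165 mm, x -60 to +95; motor between them from x = +75 mm back, top z = 113. A hooked slot in each cheek holds the axle.
- slot_home (a point): Drum centre when home (sander frame 0, 0, 135 mm; axes as sander), axle against the back stop. From here each slot runs level to the front: 24 mm high (z 129 to 153) under a 12 mm roof; its floor is 12 mm thick, underside z = 116, and rises about 2 mm to the front, so lift the axle 4 mm clear to draw it forward.
- slot_mouth (a point): Middle of the two slot mouths at axle height (sander frame -34, 0, 135 mm; axes as sander). Each mouth is 24 mm wide (x -46 to -22), open straight down. Before it a nose (x -60 to -46) reaches down to z = 117: lower the drum 35 mm here, then take it 80 mm or more to the front below the noses before raising it.
- cam (a joint): Red cam lever outside the right (-y) cheek, turning about the sander's y at cam_pivot. 0 = shut: handle upright, dark cam across the slot before the axle. Grows, to the stop at 1.45 rad, as the handle is pushed over to the back (+x), where it lies almost flat. Stays where left; about 2 N at the tip moves it.
- cam_pivot (a point): Pivot of the cam lever (sander frame -30, -88, 172 mm), on the middle plane of the handle, axes as the sander.
- cam_tip (a point): Centre of the red cross grip (16 mm diameter, 22 mm long along y) at the end of the cam handle, 78 mm from the pivot; z points outwards along the handle. The handle below it is 12 mm thick and 14 mm wide.
- drum: Brown eight-sided sanding drum, 110 mm long, 50 mm across flats (corners 54 mm), with a steel axle 12 mm in diameter that sticks out 37 mm at each end (184 mm over all); 0.28 to 0.46 kg. Origin at its centre, y along the axle. It can be gripped across its flats from above, also in the slots. It can turn about its axle.
- cradle: Wooden cradle, fixed, base 90 x 190 mm. Two V saddles 12 mm thick at y = +-74 mm, open upward (90 degrees, about 65 mm wide at the top, top z = 93 mm). Origin at table level under its middle; y along the resting axle. The axle ends lie in the Vs, the drum hangs between them; either end may go either side.
- cradle_seat (a point): Where the drum's centre lies when it rests in the cradle: 68 mm above the cradle's origin, axes as the cradle.
- chute: Yellow two-way chute, fixed, 142 x 152 mm, open top with rim at z = 175 mm (inside 130 mm in x, 140 mm in y). Origin at table level under its middle; x to the back, y to its left. Below z = 76 mm a 6 mm partition at y = 0 makes two closed bins with clear fronts: left (+y, pale patch) for wood, right (-y, dark patch) for horn. Above the partition stands the flap, its handle in front.
- flap (a joint): Diverter flap, 112 mm, hinged on the partition (axis along chute x, z = 80 mm), rigid with its handle in front. Positive leans left (+y), stop 0.62; negative right, stop -0.62. It covers the side it leans to: leaning fully RIGHT (below -0.5) sends parts LEFT, fully LEFT (above 0.5) sends them RIGHT. Stays where left; about 1 N at the handle's end moves it.
- flap_pivot (a point): Where the handle meets the flap's axis (chute frame -95, 0, 80 mm), axes as the chute. The handle leaves it at right angles to the axis, 12 mm round bar (18 mm black grip from 100 to 150 mm out).
- flap_tip (a point): Centre of the end of the diverter handle, 143 mm from flap_pivot; can be pushed sideways from above by closed fingers.
- wood1: Pale wooden blank, a rounded bar 85 x 30 x 24 mm (0.05 kg, two dark rivet dots); origin at the centre of its underside, x along its length, z up as it lies on the table. May be absent (None from the start).
- wood2: Pale wooden blank, a rounded bar 85 x 30 x 24 mm (0.05 kg, two dark rivet dots); origin at the centre of its underside, x along its length, z up as it lies on the table. May be absent (None from the start).
- wood3: Pale wooden blank, a rounded bar 85 x 30 x 24 mm (0.05 kg, two dark rivet dots); origin at the centre of its underside, x along its length, z up as it lies on the table. May be absent (None from the start).
- horn1: Dark brown horn blank, a rounded bar 85 x 30 x 24 mm (0.08 kg, two brass dots); origin at the centre of its underside, x along its length, z up as it lies on the table. May be absent (None from the start).
- horn2: Dark brown horn blank, a rounded bar 85 x 30 x 24 mm (0.08 kg, two brass dots); origin at the centre of its underside, x along its length, z up as it lies on the table. May be absent (None from the start).
- glue: Bystander, leave alone. Yellow glue bottle with red cap, 60 mm diameter, 150 mm high; origin under its middle.
- brushpot: Bystander, leave alone. Blue pot 72 mm wide with brushes, 170 mm high; origin under its middle.
- offcut: Bystander, leave alone. Flat plywood offcut, 150 x 60 x 8 mm; origin under its middle.
- mallet: Bystander, leave alone. Hammer with wooden handle, lying flat; origin under its middle.
There are look-alikes about, which are no part of the job. Leave any orange or turquoise look-alike of the horn2 alone.

How it is judged:
By the outcome, as a careful person would: the job done as asked, in the order asked, and still so for the second after the job is handed in, with the robot touching nothing.
Of wood1, wood2, wood3, horn1, horn2 only 3 to 4 are there at a start; the rules pass over those that are not, and their reading is None.
At some moment in a run one of wood1, wood2, wood3, horn1, horn2 may be knocked a few centimetres aside while the robot is not near it.
Once in a run the grip may slacken for a moment while it holds something.
It also fails if it takes over 210 s, if anything falls off the work surface, if the arm or the gripper's body presses on something with over 40 N, if the wrist force passes 120 N, or if a joint passes its speed limit or range.

## Working session

There is one attempt and no reset: what is moved stays moved. The work goes in short steps, Python scripts to look and compute and a tool call to move; the robot and the scene stay as the last step left them, time stands still between calls to the robot, and variables do not carry over. Pictures are saved under pics/ and viewed, at most 14 in all, crops included, and the job is handed in when it is done.

Besides the shell and the picture viewer there is one more tool, called after "Call:" as name(argument=value, ...) on one line, values as JSON. move_arm: Moves the arm, as the interface text tells. Its arguments: {"type":"object","properties":{"commands":{"type":"array","items":{"type":"array","items":{"type":"array","items":{"type":"number"}}}},"claw":{"type":"number"},"squeeze":{"type":"number"}},"required":["commands"]}

```bash
ls; mkdir -p pics; cat > h.py <<'E'
from rig import *
import numpy as np, cv2
from scipy.spatial.transform import Rotation as R
def snap(n,f=None,crop=None,scale=1):
    c=camera(n)
    np.savez('%s.npz'%n,**{k:c[k] for k in c})
    if f:
        im=c['pixels']
        if crop: im=im[crop[1]:crop[3],crop[0]:crop[2]]
        cv2.imwrite('pics/'+f,cv2.resize(im,None,fx=scale,fy=scale,interpolation=cv2.INTER_CUBIC))
    return c
def world(c,u,v,z=None):
    """pixel->world; by depth, or on plane z"""
    K=c['camera_matrix'];E=np.array(c['extrinsics']);Rm=E[:3,:3];t=E[:3,3]
    d=np.array([(u-K[0,2])/K[0,0],-(v-K[1,2])/K[1,1],-1.])
    o=-Rm.T@t
    dw=Rm.T@d
    s=c['range_z'][int(round(v)),int(round(u))] if z is None else (z-o[2])/dw[2]
    return o+s*dw
def cloud(c):
    K=c['camera_matrix'];E=np.array(c['extrinsics']);Z=c['range_z']
    v,u=np.mgrid[:Z.shape[0],:Z.shape[1]]
    P=np.stack([(u-K[0,2])/K[0,0]*Z,-(v-K[1,2])/K[1,1]*Z,-Z],-1)
    return (P-E[:3,3])@E[:3,:3]
def pose():
    o=get_obs();return np.array(o['position']),R.from_quat(o['tool_rot'])
E
python3 - <<'E'
from h import *
t=snap('top','top.png',scale=1.4);s=snap('side','side.png',scale=1.4)
print(get_obs()); print(t['camera_matrix'],t['extrinsics'],s['extrinsics'])
E
```

```text
pics
{'time': 0.1, 'q': array([ 1.07647412e+00,  5.28381586e-01,  1.43379391e+00, -6.02409619e-05,
        1.18137077e+00, -1.78485573e-01]), 'joint_velocities': array([-0.00146652, -0.00231443, -0.0025243 ,  0.00041365,  0.00135577,
        0.00091723]), 'joint_torque': array([-7.87905883e-04, -4.40985024e+01, -1.77149910e+01,  6.34404388e-02,
        5.34057396e-02, -4.33777336e-05]), 'position': array([0.19395159, 0.5938154 , 0.4038577 ]), 'tool_rot': array([ 1.57251371e-01,  9.87558126e-01, -9.31250550e-04, -2.96146418e-04]), 'ft_force': array([0.13628899, 0.29761613, 0.57458794]), 'moment': array([ 0.01164717, -0.01513537, -0.04690723]), 'grip_force': 0.0, 'grip_width': 0.08691788563919976}
[[455.78939565   0.         287.55616837]
 [  0.         455.78939565 212.51637818]
 [  0.           0.           1.        ]] [[-2.36304862e-02 -9.99582183e-01  1.66451213e-02  1.02809014e-03]
 [ 9.82141120e-01 -2.01030909e-02  1.87068669e-01 -5.20160692e-01]
 [-1.86655890e-01  2.07683816e-02  9.82205810e-01 -1.21076584e+00]
 [ 0.00000000e+00  0.00000000e+00  0.00000000e+00  1.00000000e+00]] [[ 0.79093261 -0.61177686 -0.01243677 -0.40461054]
 [ 0.43923986  0.5534839   0.70761848 -0.35126071]
 [-0.42602106 -0.56514126  0.70648525 -0.94748487]
 [ 0.          0.          0.          1.        ]]
```

View pics/top.png

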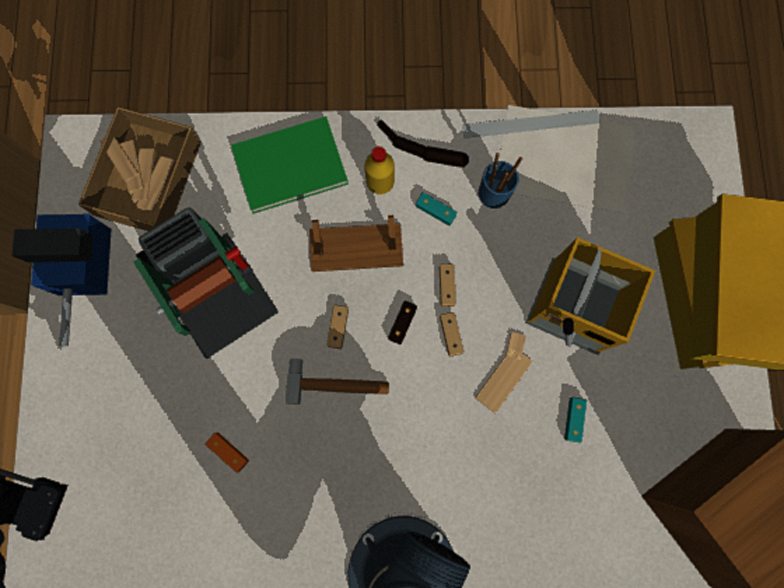

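View pics/side.png

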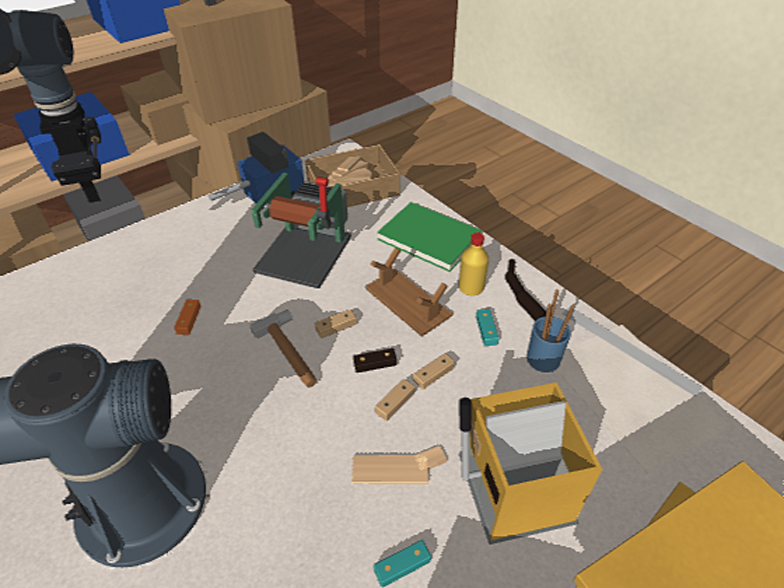

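The top view shows three wooden blanks at (338,326), (447,285) and (452,334), and a dark horn blank at (402,322). The orange one at (227,452) and the turquoise ones at (436,208) and (576,419) are look-alikes. The drum is at (200,285), the red lever at (237,258), the cradle at (355,245) and the chute at (592,295), with its handle at (569,335). The plywood at (503,370) needs a closer look.

```bash
python3 - <<'E'
from h import *
t=dict(np.load('top.npz'));s=dict(np.load('side.npz'))
def cr(c,x,y,w,h,W,H): return cv2.resize(c['pixels'][y:y+h,x:x+w],(W,H),interpolation=cv2.INTER_CUBIC)
a=cr(t,90,140,120,120,400,400);b=cr(t,320,160,160,160,400,400)
cv2.imwrite('pics/c1.png',np.hstack([a,b]))
P=cloud(t);bgr=t['pixels'].astype(int);hsv=cv2.cvtColor(t['pixels'],cv2.COLOR_BGR2HSV)
# blanks: segment by height 12..35mm
m=((P[...,2]>.014)&(P[...,2]<.034)&(t['range_z']>0)).astype(np.uint8)
n,l,st,ce=cv2.connectedComponentsWithStats(m)
for i in range(1,n):
    if st[i,4]<120: continue
    Q=P[l==i]; rect=cv2.minAreaRect((Q[:,:2]*1000).astype(np.float32))
    print(i,st[i,4],(ce[i]*1.4).round(),np.round(rect[0]),np.round(rect[1]),round(rect[2],1),Q[:,2].mean().round(4),np.median(bgr[l==i],0))
# heights >0.1
def seg(name,m,mn=10):
    n,l,st,ce=cv2.connectedComponentsWithStats(m.astype(np.uint8))
    for i in range(1,n):
        if st[i,4]<mn: continue
        Q=P[l==i];r=cv2.minAreaRect((Q[:,:2]*1000).astype(np.float32))
        print(name,st[i,4],(ce[i]*1.4).round(),np.round(r[0],1),np.round(r[1],1),round(r[2],1),'z',np.percentile(Q[:,2],[5,50,95]).round(3))
H,S,V=hsv[...,0],hsv[...,1],hsv[...,2]
seg('cheektop',(abs(P[...,2]-.165)<.008)&(H>40)&(H<90)&(S>60))
seg('red',((H<6)|(H>174))&(S>180)&(P[...,2]>.05))
seg('yelrim',(abs(P[...,2]-.175)<.006)&(H>15)&(H<30)&(S>120))
seg('cradtop',(abs(P[...,2]-.085)<.012)&(H>3)&(H<25)&(V>40),5)
seg('cradbase',(P[...,2]>.006)&(P[...,2]<.06)&(H>3)&(H<20)&(S>90),150)
E
```

```text
1 3520 [288. 163.] [819. 221.] [154. 210.] 17.6 0.0254 [37. 92. 23.]
2 160 [143. 128.] [901. 511.] [ 49. 141.] 4.5 0.0239 [30.  53.5 72. ]
3 563 [428. 150.] [850. -57.] [209.  47.] 66.1 0.0245 [ 4.  7. 13.]
4 191 [182. 178.] [787. 441.] [  5. 192.] 72.9 0.0242 [15. 24. 32.]
8 137 [101. 184.] [779. 605.] [  8. 106.] 71.6 0.0243 [26. 45. 61.]
18 305 [436. 208.] [714. -84.] [85. 31.] 59.5 0.0229 [92. 97. 17.]
23 179 [101. 264.] [608. 595.] [ 54. 150.] 68.9 0.024 [25. 13.  5.]
54 317 [671. 303.] [ 511. -554.] [278.   6.] 5.7 0.0242 [ 6. 35. 44.]
154 311 [447. 284.] [ 551. -102.] [84. 31.] 1.0 0.0229 [ 63. 104. 134.]
215 325 [402. 322.] [476.  -9.] [30. 85.] 65.1 0.0231 [ 5.  8. 14.]
233 329 [337. 326.] [471. 122.] [30. 85.] 80.0 0.0235 [ 55.  85. 108.]
253 327 [451. 333.] [ 451. -107.] [85. 31.] 11.0 0.0233 [ 63. 104. 134.]
328 861 [326. 384.] [361. 122.] [200.  88.] 88.5 0.0236 [18. 34. 52.]
332 353 [576. 419.] [ 276. -344.] [31. 84.] 79.0 0.0231 [93. 99. 18.]
334 341 [684. 497.] [ 125. -542.] [148. 297.] 75.9 0.0238 [ 7. 17. 27.]
335 373 [226. 452.] [231. 336.] [85. 31.] 47.8 0.0238 [1
[... 1882 characters left out ...]
[356. 247.] [636.2  83.4] [ 91. 189.] 2.7 z [0.008 0.011 0.016]
cradbase 302 [447. 285.] [ 551.  -101.9] [84.1 30. ] 0.3 z [0.018 0.023 0.027]
cradbase 218 [402. 321.] [475.8  -9.1] [25.8 81.8] 64.9 z [0.019 0.023 0.027]
cradbase 318 [337. 326.] [470.5 121.4] [29.8 84.7] 80.5 z [0.018 0.024 0.028]
cradbase 311 [451. 334.] [ 450.3 -107. ] [84.  30.1] 10.8 z [0.019 0.023 0.027]
cradbase 672 [505. 375.] [ 372.7 -216.9] [ 60.9 163.2] 59.4 z [0.006 0.009 0.012]
cradbase 551 [344. 385.] [352.2 108.6] [173.8  24.3] 86.3 z [0.016 0.023 0.028]
cradbase 931 [687. 497.] [ 124.7 -541.1] [148.6 296.8] 76.3 z [0.009 0.034 0.058]
cradbase 396 [226. 452.] [230.8 336.1] [84.9 31.4] 48.7 z [0.013 0.024 0.028]
```

View pics/c1.png

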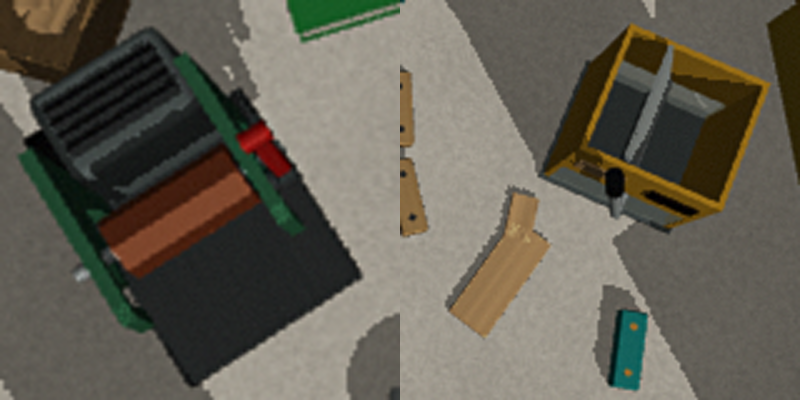

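The crop shows the sander with the lever upright beside the right cheek. The piece by the chute is the thin offcut (8 mm, with a tab), so it isn't a blank. That leaves four blanks on the table, three wood and one horn. I'll set up frames and plan the lever push.

```bash
cat >> h.py <<'E'
SO=np.array([.5346,.3615]);SY=33.0
CO=np.array([.5061,-.3645]);CY=-25.4
KO=np.array([.635,.0832]);KY=1.8
def loc(o,yaw,x,y,z):
    a=np.radians(yaw);return np.array([o[0]+np.cos(a)*x-np.sin(a)*y,o[1]+np.sin(a)*x+np.cos(a)*y,z])
def inv(o,yaw,P):
    a=np.radians(yaw);d=P[...,:2]-o
    return np.stack([np.cos(a)*d[...,0]+np.sin(a)*d[...,1],-np.sin(a)*d[...,0]+np.cos(a)*d[...,1],P[...,2]],-1)
def plan(pts,off=.164):
    """pts: (xyz of the grasp point (off .164) or tip (off .182), closing dir deg) -> rows"""
    p,Rc=pose();cy=Rc.as_matrix()[:,1];cur=np.degrees(np.arctan2(cy[1],cy[0]))
    print('cur',p.round(4),'closing',cur.round(1),'q6',get_obs()['q'][5].round(2))
    for q,phi in pts:
        f=np.radians(phi+180*np.round((cur-phi)/180))
        y=np.array([np.cos(f),np.sin(f),0]);z=np.array([0,0,-1.]);x=np.cross(y,z)
        Rt=R.from_matrix(np.stack([x,y,z],1));t=np.array(q)+[0,0,off]
        d=Rc.inv().apply(t-p)/.04;r=(Rc.inv()*Rt).as_rotvec()
        print(np.r_[d,r].round(2).tolist(),'|',t.round(3),'dist %.0f'%(np.linalg.norm(t-p)*1000))
E
python3 - <<'E'
from h import *
t=dict(np.load('top.npz'));P=cloud(t)
C=inv(CO,CY,P); hsv=cv2.cvtColor(t['pixels'],cv2.COLOR_BGR2HSV)
m=(abs(C[...,0])<.055)&(abs(C[...,1])<.066)&(C[...,2]>.1)
Q=C[m]; 
for z in np.arange(.1,.2,.02):
    q=Q[abs(Q[:,2]-z)<.01]
    if len(q):print('flap z',z,len(q),np.percentile(q[:,1],[10,50,90]).round(3))
m=(C[...,0]<-.08)&(C[...,0]>-.125)&(abs(C[...,1])<.11)&(C[...,2]>.08)
Q=C[m];print('handle',len(Q))
for z in np.arange(.09,.25,.02):
    q=Q[abs(Q[:,2]-z)<.01]
    if len(q):print(z,len(q),np.median(q,0).round(3))
Kc=inv(KO,KY,P);
m=(abs(Kc[...,0])<.06)&(abs(Kc[...,1])<.11)&(Kc[...,2]>.004)&(Kc[...,2]<.02);Q=Kc[m]
print('crad base ext',np.percentile(Q,[1,99],axis=0).round(3))
for sy in (1,-1):
  m=(abs(Kc[...,0])<.06)&(abs(Kc[...,1]-sy*.074)<.02)&(Kc[...,2]>.086);Q=Kc[m];print('saddle',len(Q),np.percentile(Q[:,0],[5,95]),np.median(Q[:,1]))
th=np.array([-.2,0,.3,.6,.9,1.2,1.45,1.5]);h=.007;r=.058
pts=[]
ang=SY
xs=-.030+r*np.sin(th)-h*np.cos(th)-.016;zs=.172+r*np.cos(th)+h*np.sin(th)
plan([(loc(SO,SY,-.085,-.090,.29),ang),(loc(SO,SY,-.085,-.090,.235),ang)]+[(loc(SO,SY,x,-.090,z),ang) for x,z in zip(xs,zs)],.182)
E
```

```text
flap z 0.1 11 [0.005 0.006 0.006]
flap z 0.12000000000000001 28 [0.007 0.01  0.012]
flap z 0.14 32 [0.013 0.016 0.018]
flap z 0.16000000000000003 31 [0.019 0.022 0.024]
flap z 0.18000000000000002 110 [0.027 0.032 0.034]
handle 123
0.09 12 [-0.098 -0.001  0.086]
0.11 8 [-0.101  0.007  0.107]
0.13 9 [-0.1    0.013  0.129]
0.15000000000000002 8 [-0.1    0.019  0.151]
0.17 4 [-0.102  0.027  0.171]
0.19 17 [-0.102  0.03   0.194]
0.21000000000000002 23 [-0.099  0.037  0.214]
0.23 42 [-0.096  0.042  0.224]
crad base ext [[-0.045 -0.094  0.004]
 [ 0.046  0.094  0.017]]
saddle 35 [-0.03572075  0.03790494] 0.0733361081104317
saddle 30 [-0.03460827  0.03811695] -0.0738582165035041
cur [0.194  0.5938 0.4039] closing 71.9 q6 -0.18
[-10.31, -5.95, -1.7, -0.0, 0.0, 0.68] | [0.512 0.24  0.472] dist 481
[-10.32, -5.94, -0.32, -0.0, 0.0, 0.68] | [0.512 0.24  0.417] dist 476
[-10.64, -5.54, -0.13, -0.0, 0.0, 0.68] | [0.53  0.251 0.409] dist 480
[-10.82, -5.32, -0.2, -0.0, 0.0, 0.68] | [0.539 0.257 0.412] dist 482
[-11.09, -4.98, -0.18, -0.0, 0.0, 0.68] | [0.554 0.267 0.411] dist 486
[-11.35, -4.66, -0.04, -0.0, 0.0, 0.68] | [0.568 0.276 0.406] dist 491
[-11.57, -4.38, 0.21, -0.0, 0.0, 0.68] | [0.579 0.283 0.396] dist 495
[-11.74, -4.18, 0.56, -0.0, 0.0, 0.68] | [0.588 0.289 0.382] dist 499
[-11.82, -4.08, 0.9, -0.0, 0.0, 0.68] | [0.593 0.292 0.368] dist 501
[-11.83, -4.07, 0.97, -0.0, 0.0, 0.68] | [0.593 0.292 0.365] dist 502
```

Call:
move_arm(commands=[[[0,0,-1.7,0,0,0],[0,0,-1.7,0,0,0.1],[-10.3,-5.95,-1.7,0,0,0.68],[-10.3,-5.95,-1.7,0,0,0.68],[-10.3,-5.95,-1.7,0,0,0.68],[-10.3,-5.95,-1.7,0,0,0.68],[-10.3,-5.95,-1.7,0,0,0.68],[-10.3,-5.95,-1.7,0,0,0.68],[-10.3,-5.95,-1.7,0,0,0.68],[-10.3,-5.95,-1.7,0,0,0.68],[-10.3,-5.95,-1.7,0,0,0.68],[-10.3,-5.95,-1.7,0,0,0.68]]], claw=1, squeeze=20)

```text
time: 1.6
position: [0.5113, 0.2401, 0.4723]
tool_rot: [0.478, 0.879, -0.0, -0.001]
ft_force: [-1.3, 0.3, 0.4]
grip_width: 0.0006
grip_force: 0.0
```

```bash
python3 - <<'E'
from h import *
c=snap('wrist','w1.png');snap('side','s1.png',crop=(150,90,290,210),scale=4)
im=np.hstack([cv2.resize(cv2.imread('pics/w1.png'),(400,300)),cv2.resize(cv2.imread('pics/s1.png'),(400,300))]);cv2.imwrite('pics/j1.png',im)
th=np.array([-.2,0,.3,.6,.9,1.2,1.45,1.5]);h=.007;r=.058
xs=-.030+r*np.sin(th)-h*np.cos(th)-.016;zs=.172+r*np.cos(th)+h*np.sin(th)
plan([(loc(SO,SY,-.085,-.090,.235),SY)]+[(loc(SO,SY,x,-.090,z),SY) for x,z in zip(xs,zs)],.182)
print(get_obs()['ft_force'],get_obs()['grip_width'])
E
```

```text
cur [0.5108 0.2408 0.4726] closing 33.0 q6 -0.33
[-0.05, 0.02, 1.39, -0.0, -0.0, 0.0] | [0.512 0.24  0.417] dist 56
[-0.05, 0.53, 1.58, -0.0, -0.0, 0.0] | [0.53  0.251 0.409] dist 67
[-0.05, 0.82, 1.51, -0.0, -0.0, 0.0] | [0.539 0.257 0.412] dist 69
[-0.05, 1.25, 1.53, -0.0, -0.0, 0.0] | [0.554 0.267 0.411] dist 79
[-0.05, 1.67, 1.67, -0.0, -0.0, 0.0] | [0.568 0.276 0.406] dist 94
[-0.05, 2.02, 1.92, -0.0, -0.0, 0.0] | [0.579 0.283 0.396] dist 112
[-0.05, 2.28, 2.27, -0.0, -0.0, 0.0] | [0.588 0.289 0.382] dist 129
[-0.05, 2.41, 2.61, -0.0, -0.0, 0.0] | [0.593 0.292 0.368] dist 142
[-0.05, 2.43, 2.68, -0.0, -0.0, 0.0] | [0.593 0.292 0.365] dist 145
[-0.39635095 -0.54253682  0.48393405] 0.0005712480665149138
```

View pics/j1.png

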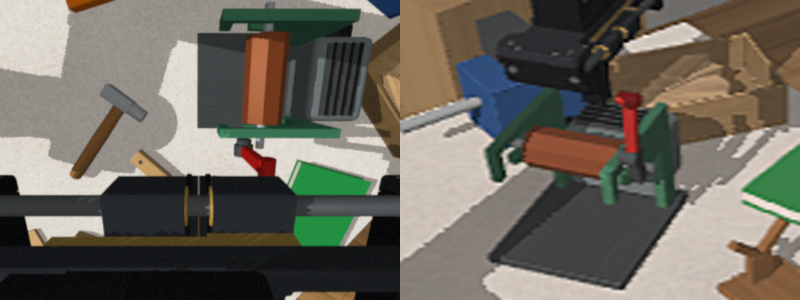

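The closed fingertips are at about (200,205) in the wrist view, with the red lever at (260,160) ahead of them. The lever is still upright.

Call:
move_arm(commands=[[[-0.05,0,1.4,0,0,0],[-0.05,0,1.4,0,0,0],[-0.05,0.55,1.55,0,0,0],[-0.05,0.8,1.5,0,0,0],[-0.05,1.25,1.55,0,0,0],[-0.05,1.65,1.7,0,0,0],[-0.05,2.0,1.95,0,0,0],[-0.05,2.3,2.3,0,0,0],[-0.05,2.4,2.55,0,0,0],[-0.05,2.4,2.65,0,0,0],[-0.05,2.4,2.7,0,0,0],[-0.05,2.4,2.75,0,0,0]]])

```text
time: 3.2
position: [0.5934, 0.2905, 0.3657]
tool_rot: [0.478, 0.879, 0.001, 0.001]
ft_force: [-3.9, -1.4, 19.6]
grip_width: 0.0007
grip_force: 9.8
```

```bash
python3 - <<'E'
from h import *
c=snap('top','t2.png',crop=(90,140,220,270),scale=4)
o=get_obs();print(o['ft_force'],o['position'])
P=inv(SO,SY,cloud(c));hsv=cv2.cvtColor(c['pixels'],cv2.COLOR_BGR2HSV);H,S,V=[hsv[...,i] for i in range(3)]
m=((H<6)|(H>174))&(S>180)&(abs(P[...,1]+.09)<.03)&(abs(P[...,0])<.12)
Q=P[m];print(len(Q),np.percentile(Q,[2,50,98],axis=0).round(3) if len(Q) else '')
E
```

```text
[-2.25278115 -0.61368459 12.62322839] [0.59339923 0.29048314 0.36580477]
0
```

Call:
move_arm(commands=[[[0,-0.5,-1.5,0,0,0],[0,-0.5,-3.0,0,0,0],[0,-0.5,-3.0,0,0,0],[0,-6,-4,0,0,0],[0,-6,-4,0,0,0],[0,-6,-4,0,0,0],[0,-6,-4,0,0,0],[0,-6,-4,0,0,0],[0,-6,-4,0,0,0]]], claw=-1)

```text
time: 4.38
position: [0.3924, 0.16, 0.5222]
tool_rot: [0.478, 0.879, -0.0, -0.0]
ft_force: [0.3, -0.4, 0.9]
grip_width: 0.0822
grip_force: 0.0
```

```bash
python3 - <<'E'
from h import *
c=snap('top','t2.png',crop=(90,140,220,270),scale=4)
s=snap('side','s2.png',crop=(150,90,290,210),scale=4)
cv2.imwrite('pics/j2.png',np.hstack([cv2.resize(cv2.imread('pics/t2.png'),(400,400)),cv2.resize(cv2.imread('pics/s2.png'),(400,400))]))
for c in (c,s):
  P=inv(SO,SY,cloud(c));hsv=cv2.cvtColor(c['pixels'],cv2.COLOR_BGR2HSV);H,S,V=[hsv[...,i] for i in range(3)]
  m=((H<5)|(H>174))&(S>200)&(abs(P[...,1]+.09)<.03)&(abs(P[...,0])<.12)
  Q=P[m];print('lever',len(Q),np.percentile(Q,[2,50,98],axis=0).round(3) if len(Q) else '')
  m=((H<14))&(S>100)&(abs(P[...,1])<.075)&(abs(P[...,0])<.045)&(P[...,2]>.1)&(P[...,2]<.168)
  Q=P[m];print('drum',len(Q),np.percentile(Q,[2,50,98],axis=0).round(3) if len(Q) else '')
plan([(loc(SO,SY,0,0,.25),SY),(loc(SO,SY,0,0,.135),SY)])
E
```

```text
lever 165 [[-0.018 -0.096  0.177]
 [ 0.021 -0.088  0.184]
 [ 0.051 -0.079  0.192]]
drum 501 [[-0.021 -0.057  0.141]
 [ 0.005 -0.022  0.157]
 [ 0.025  0.051  0.163]]
lever 4 [[-0.013 -0.096  0.178]
 [ 0.047 -0.09   0.182]
 [ 0.048 -0.08   0.189]]
drum 500 [[-0.028 -0.051  0.118]
 [-0.018  0.002  0.153]
 [ 0.012  0.05   0.162]]
cur [0.393  0.1602 0.5221] closing 33.0 q6 -0.45
[2.3, 5.71, 2.7, -0.0, -0.0, -0.0] | [0.535 0.362 0.414] dist 269
[2.29, 5.71, 5.57, -0.0, -0.0, -0.0] | [0.535 0.362 0.299] dist 332
```

View pics/j2.png

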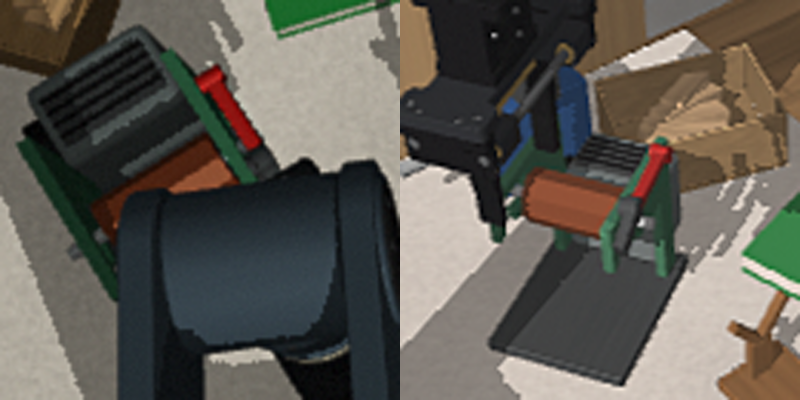

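The lever lies flat at the back, with its tip at sander x 47 mm, z 182 mm, which is the stop. The drum is centred at home. Next I'll grip it.

Call:
move_arm(commands=[[[2.3,5.7,2.0,0,0,0],[2.3,5.7,2.0,0,0,0],[2.3,5.7,2.0,0,0,0],[2.3,5.7,2.0,0,0,0],[2.3,5.7,2.0,0,0,0],[2.3,5.7,3.5,0,0,0],[2.3,5.7,4.4,0,0,0],[2.3,5.7,5.1,0,0,0],[2.3,5.7,5.55,0,0,0],[2.3,5.7,5.55,0,0,0],[2.3,5.7,5.55,0,0,0]]])

```text
time: 5.85
position: [0.5339, 0.3613, 0.3019]
tool_rot: [0.478, 0.879, 0.001, 0.001]
ft_force: [0.7, -0.2, 0.1]
grip_width: 0.0871
grip_force: 0.0
```

Call:
move_arm(commands=[[[0,0,0,0,0,0],[0,0,0,0,0,0],[0,0,0,0,0,0],[0,0,0,0,0,0],[0,0,0,0,0,0],[0,0,0,0,0,0],[0,0,0,0,0,0],[0,0,0,0,0,0]]], claw=1, squeeze=45)

```text
time: 6.85
position: [0.5345, 0.3618, 0.3018]
tool_rot: [0.478, 0.879, 0.002, 0.001]
ft_force: [3.7, 4.0, 2.3]
grip_width: 0.051
grip_force: 44.4
```

```bash
python3 - <<'E'
from h import *
o=get_obs();print(o['ft_force'],o['grip_width'],o['grip_force'],inv(SO,SY,o['position']))
plan([(loc(SO,SY,x,0,z),SY) for x,z in((0,.141),(-.034,.141),(-.034,.100),(-.13,.100),(-.13,.3))])
E
```

```text
[3.73027434 3.96229831 2.30869882] 0.05099524004100461 44.42390534095466 [7.23932592e-05 2.84761464e-04 3.01808792e-01]
cur [0.5345 0.3618 0.3018] closing 32.9 q6 -0.15
[-0.01, -0.0, -0.08, 0.01, 0.0, -0.0] | [0.535 0.362 0.305] dist 3
[-0.01, -0.85, -0.08, 0.01, 0.0, -0.0] | [0.506 0.343 0.305] dist 34
[-0.01, -0.86, 0.94, 0.01, 0.0, -0.0] | [0.506 0.343 0.264] dist 51
[-0.01, -3.26, 0.93, 0.01, 0.0, -0.0] | [0.426 0.291 0.264] dist 135
[-0.01, -3.23, -4.07, 0.01, 0.0, -0.0] | [0.426 0.291 0.464] dist 208
```

Call:
move_arm(commands=[[[0,0,-0.1,0,0,0],[0,0,-0.15,0,0,0],[0,0,-0.15,0,0,0],[0,-0.3,-0.15,0,0,0],[0,-0.6,-0.15,0,0,0],[0,-0.85,-0.15,0,0,0],[0,-0.85,-0.15,0,0,0],[0,-0.85,-0.15,0,0,0]]])

```text
time: 7.85
position: [0.5051, 0.3427, 0.3071]
tool_rot: [0.478, 0.879, 0.001, 0.0]
ft_force: [0.7, -0.5, -3.3]
grip_width: 0.0511
grip_force: 44.6
```

```bash
python3 - <<'E'
from h import *
o=get_obs();print(o['ft_force'],o['moment'],o['grip_width'],o['grip_force'],inv(SO,SY,o['position']))
E
```

```text
[ 0.674843   -0.53859507 -3.3105875 ] [-0.00749735  0.01640619  0.0118097 ] 0.05110196348179723 44.59118672646582 [-0.03499083  0.00030839  0.30708888]
```

Call:
move_arm(commands=[[[0,0,0.3,0,0,0],[0,0,0.6,0,0,0],[0,0,0.9,0,0,0],[0,0,1.0,0,0,0],[0,0,1.0,0,0,0],[0,-0.5,1.0,0,0,0],[0,-1.2,1.0,0,0,0],[0,-2.4,1.0,0,0,0],[0,-2.4,1.0,0,0,0],[0,-2.4,1.0,0,0,0]]])

```text
time: 9.1
position: [0.4251, 0.2907, 0.2676]
tool_rot: [0.478, 0.879, 0.001, 0.001]
ft_force: [0.7, 0.4, -4.4]
grip_width: 0.0508
grip_force: 44.6
```

```bash
python3 - <<'E'
from h import *
o=get_obs();print(o['ft_force'],o['moment'],o['grip_width'],o['grip_force'],inv(SO,SY,o['position']))
s=loc(KO,KY,.0015,0,.07)
plan([(loc(SO,SY,-.13,0,.2),SY),(s+[0,0,.11],KY),(s,KY)])
E
```

```text
[ 0.71882598  0.41147154 -4.36145071] [-0.02323665 -0.03839372  0.01093986] 0.05082922116332954 44.58853519521654 [-0.13034533  0.00026929  0.26761652]
cur [0.4251 0.2907 0.2676] closing 32.9 q6 -0.19
[-0.01, 0.02, -2.41, 0.0, 0.0, -0.0] | [0.426 0.291 0.364] dist 96
[-7.23, 1.62, -1.9, 0.0, -0.0, 0.54] | [0.636 0.083 0.344] dist 306
[-7.23, 1.61, 0.85, 0.0, -0.0, 0.54] | [0.636 0.083 0.234] dist 298
```

Call:
move_arm(commands=[[[0,0,-1.2,0,0,0],[0,0,-2.4,0,0,0],[-1.5,0.3,-2.4,0,0,0.1],[-3.0,0.7,-2.3,0,0,0.25],[-4.5,1.0,-2.1,0,0,0.4],[-6,1.4,-2.0,0,0,0.54],[-7.25,1.6,-1.9,0,0,0.54],[-7.25,1.6,-1.9,0,0,0.54],[-7.25,1.6,-1.9,0,0,0.54],[-7.25,1.6,-1.9,0,0,0.54]]])

```text
time: 10.35
position: [0.6351, 0.0829, 0.3428]
tool_rot: [0.694, 0.72, -0.0, -0.0]
ft_force: [-0.0, 0.7, -3.2]
grip_width: 0.0501
grip_force: 45.0
```

```bash
python3 - <<'E'
from h import *
o=get_obs();print(o['ft_force'],o['moment'],o['grip_width'],o['grip_force'])
s=loc(KO,KY,.0015,0,.0708)
plan([(s+[0,0,.02],KY),(s,KY)])
c=snap('side','s3.png',crop=(200,110,400,260),scale=3)
E
```

```text
[-0.01730479  0.69523985 -3.17889421] [-0.06841094  0.06360538 -0.00914136] 0.05013968406131696 44.99778823927045
cur [0.6351 0.0829 0.3428] closing 2.1 q6 -0.08
[0.01, 0.04, 2.2, -0.0, -0.0, 0.0] | [0.636 0.083 0.255] dist 88
[0.01, 0.04, 2.7, -0.0, -0.0, 0.0] | [0.636 0.083 0.235] dist 108
```

View pics/s3.png

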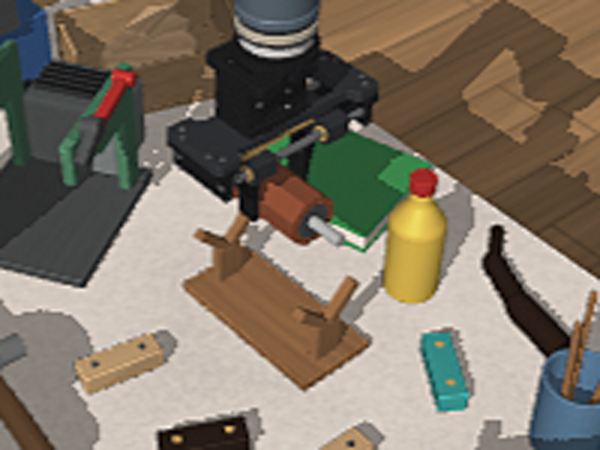

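The drum hangs in the gripper above the cradle, with its right axle end at about (335,238). I'll check whether it is tilted.

```bash
python3 - <<'E'
from h import *
c=dict(np.load('side.npz'));P=cloud(c);K=inv(KO,KY,P)
for u,v in((333,237),(325,231),(318,224)): print(K[110+v//3,200+u//3].round(4))
hsv=cv2.cvtColor(c['pixels'],cv2.COLOR_BGR2HSV);H,S=hsv[...,0],hsv[...,1]
m=(H<14)&(S>100)&(abs(K[...,0])<.05)&(abs(K[...,1])<.08)&(K[...,2]>.12)&(K[...,2]<.23)
Q=K[m]
for y in np.arange(-.06,.07,.015):
    q=Q[abs(Q[:,1]-y)<.0075]
    if len(q)>5:print(y.round(3),len(q),q[:,2].min().round(4),q[:,2].max().round(4),q[:,0].min().round(4))
E
```

```text
[-0.0076 -0.0874  0.179 ]
[-0.0069 -0.0749  0.1772]
[-0.0039 -0.0636  0.1786]
-0.06 61 0.1506 0.2006 -0.0303
-0.045 95 0.1484 0.2003 -0.0308
-0.03 84 0.164 0.2006 -0.0313
-0.015 79 0.1674 0.2004 -0.0296
0.0 30 0.1626 0.2006 -0.0366
0.015 6 0.1801 0.1979 -0.0393
0.03 8 0.1636 0.1745 -0.0292
```

The drum is level with its axle at z ≈ 0.176. I'll lower it.

Call:
move_arm(commands=[[[0,0,1.0,0,0,0],[0,0.05,1.8,0,0,0],[0,0.05,2.2,0,0,0],[0,0.05,2.4,0,0,0],[0,0.05,2.55,0,0,0],[0,0.05,2.65,0,0,0],[0,0.05,2.7,0,0,0],[0,0.05,2.7,0,0,0]]])

```text
time: 11.4
position: [0.6381, 0.082, 0.2372]
tool_rot: [0.694, 0.72, 0.001, 0.001]
ft_force: [-1.9, 0.7, 4.7]
grip_width: 0.0499
grip_force: 45.0
```

```bash
python3 - <<'E'
from h import *
o=get_obs();print(o['ft_force'],o['moment'],o['grip_width'],o['grip_force'],inv(KO,KY,o['position']))
E
```

```text
[-1.87575353  0.73225264  4.66319321] [0.11792572 0.41930588 0.52517689] 0.04990546219875314 45.025864590425044 [ 0.00308351 -0.00130246  0.23723868]
```

Call:
move_arm(commands=[[[0,0,0,0,0,0],[0,0,0,0,0,0],[0,0,0,0,0,0],[0,0,0,0,0,0],[0,0,-0.5,0,0,0],[0,0,-1.5,0,0,0],[0,0,-3,0,0,0],[0,0,-4,0,0,0],[0,0,-4,0,0,0],[-6,-6,-4,0,0,0],[-6,-6,-4,0,0,0],[-6,-6,-4,0,0,0]]], claw=-1)

```text
time: 12.9
position: [0.508, -0.056, 0.3944]
tool_rot: [0.694, 0.72, -0.0, -0.0]
ft_force: [-0.4, -0.3, 0.7]
grip_width: 0.0873
grip_force: 0.0
```

```bash
python3 - <<'E'
from h import *
c=snap('side','s4.png',crop=(220,130,360,250),scale=4)
K=inv(KO,KY,cloud(c));hsv=cv2.cvtColor(c['pixels'],cv2.COLOR_BGR2HSV);H,S,V=[hsv[...,i] for i in range(3)]
m=(abs(K[...,0])<.03)&(abs(K[...,1])<.11)&(K[...,2]>.05)&(K[...,2]<.13);Q=K[m]
for y in np.arange(-.09,.1,.015):
    q=Q[abs(Q[:,1]-y)<.0075]
    if len(q)>3:print(y.round(3),len(q),np.percentile(q[:,2],[2,98]).round(4))
print(get_obs()['position'],get_obs()['ft_force'])
plan([(loc(CO,CY,-.098,.10,.25),CY+90)],.182)
E
```

```text
-0.09 17 [0.065  0.0747]
-0.075 107 [0.0525 0.0903]
-0.06 86 [0.0573 0.0914]
-0.045 65 [0.0572 0.0952]
-0.03 58 [0.0567 0.0943]
-0.015 69 [0.0593 0.0941]
0.0 27 [0.0599 0.0935]
0.015 48 [0.0593 0.0949]
0.03 11 [0.0683 0.0845]
[ 0.50316699 -0.0594054   0.39363912] [-4.79151363 -1.86256151 -0.64394242]
cur [ 0.5032 -0.0594  0.3936] closing 1.9 q6 -0.37
[-4.28, -1.22, -0.94, -0.01, -0.0, -1.09] | [ 0.46  -0.232  0.432] dist 182
```

View pics/s4.png

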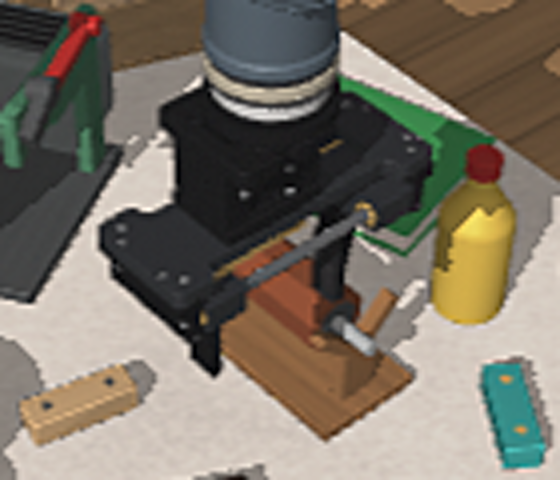

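The drum lies level in the cradle: its top is at 0.0945, so the centre is at about 0.068. The axle end sits in the V at about (350,335). Next is the flap, pushed right for wood.

```bash
python3 - <<'E'
from h import *
plan([(loc(CO,CY,-.1,y,z),CY) for y,z in((.085,.25),(.085,.18),(.04,.18),(-.051,.18),(-.055,.18))],.182)
E
```

```text
cur [ 0.5032 -0.0594  0.3936] closing 1.9 q6 -0.37
[-4.59, -1.44, -0.94, -0.01, 0.0, 0.48] | [ 0.452 -0.245  0.432] dist 196
[-4.59, -1.42, 0.81, -0.01, 0.0, 0.48] | [ 0.452 -0.245  0.362] dist 195
[-5.59, -1.94, 0.82, -0.01, 0.0, 0.48] | [ 0.433 -0.285  0.362] dist 239
[-7.61, -2.98, 0.83, -0.01, 0.0, 0.48] | [ 0.394 -0.368  0.362] dist 329
[-7.7, -3.02, 0.84, -0.01, 0.0, 0.48] | [ 0.392 -0.371  0.362] dist 333
```

Call:
move_arm(commands=[[[-4.6,-1.45,-0.95,0,0,0.48],[-4.6,-1.45,-0.95,0,0,0.48],[-4.6,-1.45,-0.95,0,0,0.48],[-4.6,-1.45,-0.95,0,0,0.48],[-4.6,-1.45,-0.95,0,0,0.48],[-4.6,-1.4,0.8,0,0,0.48],[-4.6,-1.4,0.8,0,0,0.48],[-5.6,-1.95,0.8,0,0,0.48],[-6.6,-2.45,0.8,0,0,0.48],[-7.2,-2.75,0.8,0,0,0.48],[-7.6,-3.0,0.8,0,0,0.48],[-7.6,-3.0,0.8,0,0,0.48]]], claw=1)

```text
time: 14.45
position: [0.4005, -0.3635, 0.3634]
tool_rot: [0.846, 0.533, -0.0, 0.0]
ft_force: [0.2, 0.4, -0.2]
grip_width: 0.0003
grip_force: 0.0
```

```bash
cat >> h.py <<'E'
def flap(c):
    C=inv(CO,CY,cloud(c))
    Q=C[(abs(C[...,0])<.055)&(abs(C[...,1])<.067)&(C[...,2]>.12)&(C[...,2]<.2)]
    t=Q[(Q[:,2]>.13)]
    print('flap pts',len(t),'angle est',np.percentile(np.arctan2(t[:,1],t[:,2]-.08),[10,50,90]).round(2) if len(t) else '')
def blanks(c):
    P=cloud(c);m=((P[...,2]>.014)&(P[...,2]<.034)&(c['range_z']>0)).astype(np.uint8)
    n,l,st,ce=cv2.connectedComponentsWithStats(m)
    for i in range(1,n):
        if not 150<st[i,4]<400: continue
        r=cv2.minAreaRect((P[l==i][:,:2]*1000).astype(np.float32));w,h=r[1]
        if min(w,h)>36 or max(w,h)>95 or min(w,h)<15: continue
        a=r[2] if w>h else r[2]+90
        print('blank',(ce[i]*1.4).round(),np.round(r[0],1),np.round(r[1]),'long axis deg %.0f'%a,'bgr',np.median(c['pixels'][l==i],0))
E
python3 - <<'E'
from h import *
o=get_obs();print(o['ft_force'],inv(CO,CY,o['position']))
c=snap('top');flap(c);blanks(c)
E
```

```text
[ 0.18681479  0.42864675 -0.18152921] [-0.09579579 -0.04440226  0.36341954]
flap pts 300 angle est [-0.55 -0.53 -0.5 ]
blank [436. 208.] [714.5 -84.5] [85. 33.] long axis deg 56 bgr [122. 129.  25.]
blank [447. 284.] [ 550.6 -102. ] [30. 84.] long axis deg 180 bgr [ 86. 138. 174.]
blank [402. 322.] [476.7  -8.5] [30. 85.] long axis deg 155 bgr [ 9. 12. 21.]
blank [337. 326.] [470.6 121.7] [30. 85.] long axis deg 170 bgr [ 85. 137. 174.]
blank [226. 452.] [230.8 336.6] [85. 32.] long axis deg 48 bgr [ 26.  93. 201.]
```

Needs a bit more push, to the stop (11 mm further).

Call:
move_arm(commands=[[[-0.15,0,0,0,0,0],[-0.3,0,0,0,0,0],[-0.4,0,0,0,0,0],[-0.4,0,0,0,0,0],[-0.3,0,0,0,0,0],[0,0,-0.5,0,0,0],[0.5,0,-2,0,0,0],[0.5,0,-2.5,0,0,0],[4,0,-2.5,0,0,0],[4,0,-2.5,0,0,0],[4,0,-2.5,0,0,0]]])

```text
time: 15.88
position: [0.47, -0.2161, 0.4629]
tool_rot: [0.845, 0.535, -0.0, 0.0]
ft_force: [0.8, -0.4, -0.7]
grip_width: 0.0006
grip_force: 0.0
```

```bash
python3 - <<'E'
from h import *
o=get_obs();print(o['ft_force'],inv(CO,CY,o['position']))
c=snap('top');flap(c);blanks(c)
plan([([.4503,-.107,.10],101),([.4503,-.107,.016],101)])
E
```

```text
[ 0.75243654 -0.44427495 -0.66041752] [-0.09627719  0.11854165  0.46293743]
flap pts 195 angle est [-0.63 -0.6  -0.58]
blank [436. 208.] [714.7 -84.5] [84. 32.] long axis deg 58 bgr [127. 134.  27.]
blank [447. 284.] [ 550.5 -101.9] [83. 30.] long axis deg 1 bgr [ 90. 144. 180.]
blank [402. 322.] [476.4  -8.7] [30. 85.] long axis deg 155 bgr [10. 13. 22.]
blank [337. 326.] [470.5 121.6] [30. 85.] long axis deg 170 bgr [ 89. 143. 180.]
blank [451. 334.] [ 451.1 -106.9] [85. 31.] long axis deg 11 bgr [ 90. 143. 180.]
blank [577. 419.] [ 276.2 -345.2] [31. 84.] long axis deg 170 bgr [129. 137.  27.]
blank [217. 446.] [238.6 345.8] [60. 30.] long axis deg 45 bgr [ 27.  96. 207.]
cur [ 0.4702 -0.2161  0.4629] closing -25.3 q6 -0.21
[2.25, -1.62, 4.97, 0.0, -0.0, 0.94] | [ 0.45  -0.107  0.264] dist 228
[2.25, -1.62, 7.07, 0.0, -0.0, 0.94] | [ 0.45  -0.107  0.18 ] dist 304
```

The flap is at its right stop (−0.6). First wooden blank is the one at (451,−107), image (451,334).

Call:
move_arm(commands=[[[2.25,-1.6,3,0,0,0.94],[2.25,-1.6,4.5,0,0,0.94],[2.25,-1.6,5,0,0,0.94],[2.25,-1.6,5,0,0,0.94],[2.25,-1.6,5,0,0,0.94],[2.25,-1.6,5,0,0,0.94],[2.25,-1.6,6.0,0,0,0.94],[2.25,-1.6,6.6,0,0,0.94],[2.25,-1.6,6.9,0,0,0.94],[2.25,-1.6,6.95,0,0,0.94],[2.25,-1.6,6.95,0,0,0.94]]], claw=-0.4)

```text
time: 17.3
position: [0.4507, -0.1104, 0.1854]
tool_rot: [0.996, 0.093, 0.001, 0.0]
ft_force: [0.5, 0.8, -0.3]
grip_width: 0.061
grip_force: 0.0
```

Call:
move_arm(commands=[[[0,0,0,0,0,0],[0,0,0,0,0,0],[0,0,0,0,0,0],[0,0,0,0,0,0],[0,0,0,0,0,0],[0,0,0,0,0,0],[0,0,-1,0,0,0],[0,0,-2,0,0,0],[0,0,-4,0,0,0],[0,0,-5.5,0,0,0],[0,0,-5.5,0,0,0]]], claw=1, squeeze=30)

```text
time: 18.68
position: [0.4509, -0.1103, 0.4087]
tool_rot: [0.996, 0.093, 0.004, 0.002]
ft_force: [0.3, -0.0, -1.0]
grip_width: 0.0297
grip_force: 30.0
```

```bash
python3 - <<'E'
from h import *
o=get_obs();print(o['ft_force'],o['grip_width'],o['grip_force'])
plan([(loc(CO,CY,0,.02,.24),CY+90),(loc(CO,CY,0,.02,.165),CY+90)])
E
```

```text
[ 0.26437795 -0.04820733 -0.95152622] 0.029652759954368408 30.004372148250695
cur [ 0.4509 -0.1103  0.4087] closing -79.3 q6 0.9
[0.47, 6.1, 0.15, 0.0, -0.01, 0.63] | [ 0.515 -0.346  0.404] dist 245
[0.46, 6.09, 2.03, 0.0, -0.01, 0.63] | [ 0.515 -0.346  0.329] dist 257
```

Call:
move_arm(commands=[[[0.45,6.1,0,0,0,0.63],[0.45,6.1,0,0,0,0.63],[0.45,6.1,0,0,0,0.63],[0.45,6.1,0,0,0,0.63],[0.45,6.1,0,0,0,0.63],[0.45,6.1,0.5,0,0,0.63],[0.45,6.1,1.5,0,0,0.63],[0.45,6.1,2.05,0,0,0.63],[0.45,6.1,2.05,0,0,0.63],[0.45,6.1,2.05,0,0,0.63]]])

```text
time: 19.92
position: [0.5133, -0.3462, 0.3235]
tool_rot: [0.976, -0.22, 0.0, 0.0]
ft_force: [0.2, -0.7, 0.2]
grip_width: 0.0296
grip_force: 30.0
```

Call:
move_arm(commands=[[[0,0,0,0,0,0],[0,0,0,0,0,0],[0,0,0,0,0,0],[0,0,-1,0,0,0],[0,0,-2.5,0,0,0],[0,-3,-2.5,0,0,0],[0,-5,-2.5,0,0,0],[0,-5,-2.5,0,0,0],[0,-5,-2.5,0,0,0]]], claw=-0.2)

```text
time: 21.05
position: [0.6, -0.1622, 0.4231]
tool_rot: [0.976, -0.218, 0.0, -0.0]
ft_force: [-0.7, -0.3, -0.3]
grip_width: 0.0518
grip_force: 0.0
```

```bash
cat >> h.py <<'E'
def bins(c):
    C=inv(CO,CY,cloud(c))
    for n,s in(('L',1),('R',-1)):
        Q=C[(abs(C[...,0])<.06)&(C[...,1]*s>.01)&(C[...,1]*s<.066)&(C[...,2]<.07)]
        print(n,len(Q),np.percentile(Q[:,2],[5,50,95]).round(3) if len(Q) else '')
E
python3 - <<'E'
from h import *
c=snap('top','t5.png',crop=(260,140,500,320),scale=3);flap(c);blanks(c);bins(c)
plan([([.5505,-.102,.12],90.5),([.5505,-.102,.0205],90.5)])
E
```

```text
flap pts 723 angle est [-0.62 -0.6  -0.57]
blank [431. 206.] [716.5 -82.7] [81. 33.] long axis deg 58 bgr [136. 145.  29.]
blank [576. 419.] [ 276.3 -344. ] [31. 84.] long axis deg 168 bgr [138. 146.  30.]
blank [220. 447.] [236.4 342.4] [68. 31.] long axis deg 47 bgr [ 30. 104. 220.]
L 347 [0.002 0.027 0.033]
R 0 
cur [ 0.6    -0.1626  0.423 ] closing -115.2 q6 1.57
[-1.77, -0.84, 3.47, -0.0, -0.0, -0.45] | [ 0.55  -0.102  0.284] dist 159
[-1.77, -0.84, 5.96, -0.0, -0.0, -0.45] | [ 0.55  -0.102  0.184] dist 251
```

View pics/t5.png

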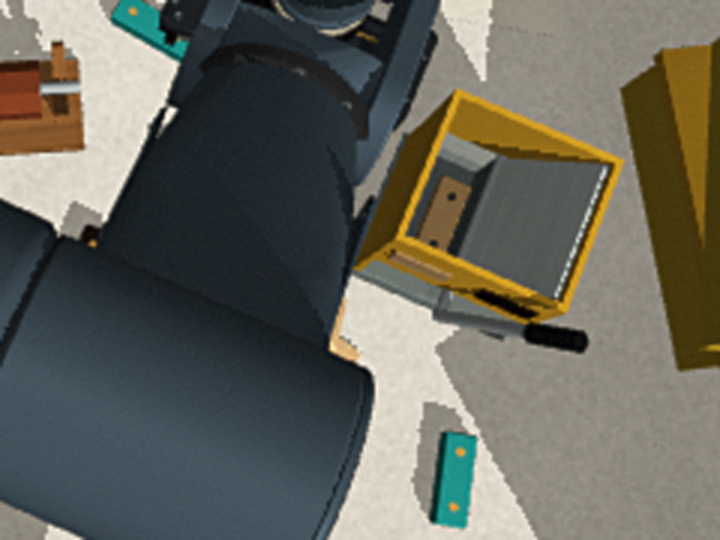

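The wooden blank lies in the left bin at about (443,210), and the flap leans fully right. The arm hides the remaining blanks from the top camera, so I'll check them with the side camera while positioning over the next.

Call:
move_arm(commands=[[[-1.75,-0.85,1.5,0,0,-0.45],[-1.75,-0.85,3.0,0,0,-0.45],[-1.75,-0.85,3.0,0,0,-0.45],[-1.75,-0.85,3.0,0,0,-0.45],[-1.75,-0.85,3.0,0,0,-0.45]]], claw=-0.4)

```text
time: 21.72
position: [0.5514, -0.1066, 0.3039]
tool_rot: [1.0, 0.002, 0.001, 0.001]
ft_force: [1.0, -0.3, -0.2]
grip_width: 0.0609
grip_force: 0.0
```

```bash
sed -i 's/150<st\[i,4\]<400/150<st[i,4]<1500/' h.py; python3 - <<'E'
from h import *
for n in('side','top'): print(n);blanks(snap(n))
plan([([.5505,-.102,.0205],90.5)])
E
```

```text
side
blank [186. 315.] [227.5 334.5] [85. 32.] long axis deg 50 bgr [ 55. 111. 210.]
blank [334. 321.] [467.8 121.7] [34. 84.] long axis deg 169 bgr [110. 151. 186.]
blank [374. 358.] [474.   -8.6] [33. 85.] long axis deg 155 bgr [22. 27. 39.]
blank [433. 369.] [ 549.4 -102.2] [33. 86.] long axis deg 180 bgr [111. 151. 186.]
blank [ 88. 535.] [-93.   -5.3] [32. 75.] long axis deg 106 bgr [96. 88. 78.]
blank [401. 562.] [ 273.9 -344.7] [31. 85.] long axis deg 168 bgr [138. 143.  55.]
top
blank [576. 419.] [ 276.2 -344.2] [31. 84.] long axis deg 168 bgr [126. 134.  27.]
blank [220. 447.] [236.8 342.6] [67. 30.] long axis deg 49 bgr [ 27.  95. 205.]
cur [ 0.5514 -0.1064  0.3043] closing -89.8 q6 1.18
[-0.03, -0.11, 3.0, 0.0, -0.0, -0.0] | [ 0.55  -0.102  0.184] dist 120
```

Call:
move_arm(commands=[[[0,-0.1,1.5,0,0,0],[0,-0.1,2.4,0,0,0],[0,-0.1,2.8,0,0,0],[0,-0.1,2.95,0,0,0],[0,-0.1,2.95,0,0,0]]])

```text
time: 22.45
position: [0.5511, -0.1015, 0.1856]
tool_rot: [1.0, 0.003, 0.001, 0.0]
ft_force: [0.5, 0.7, 1.3]
grip_width: 0.0609
grip_force: 0.0
```

Call:
move_arm(commands=[[[0,0,0,0,0,0],[0,0,0,0,0,0],[0,0,0,0,0,0],[0,0,0,0,0,0],[0,0,0,0,0,0],[0,0,0,0,0,0],[0,0,-1,0,0,0],[0,0,-2,0,0,0],[0,0,-4,0,0,0],[0,0,-5.5,0,0,0],[0,0,-5.5,0,0,0]]], claw=1)

```text
time: 23.82
position: [0.5512, -0.1013, 0.409]
tool_rot: [1.0, 0.003, 0.004, 0.002]
ft_force: [0.0, 0.5, -0.6]
grip_width: 0.0299
grip_force: 30.0
```

```bash
python3 - <<'E'
from h import *
o=get_obs();print(o['ft_force'],o['grip_width'],o['grip_force'])
plan([(loc(CO,CY,0,.02,.24),CY+90),(loc(CO,CY,0,.02,.165),CY+90)])
E
```

```text
[ 0.01296113  0.45819686 -0.63836708] 0.0299425766509751 29.999854266643524
cur [ 0.5512 -0.1013  0.409 ] closing -89.7 q6 1.18
[-0.95, 6.12, 0.14, 0.0, -0.01, 0.45] | [ 0.515 -0.346  0.404] dist 248
[-0.97, 6.12, 2.01, 0.0, -0.01, 0.45] | [ 0.515 -0.346  0.329] dist 260
```

Call:
move_arm(commands=[[[-0.95,6.1,0,0,0,0.45],[-0.95,6.1,0,0,0,0.45],[-0.95,6.1,0,0,0,0.45],[-0.95,6.1,0,0,0,0.45],[-0.95,6.1,0,0,0,0.45],[-0.95,6.1,0.5,0,0,0.45],[-0.95,6.1,1.5,0,0,0.45],[-0.95,6.1,2.0,0,0,0.45],[-0.95,6.1,2.0,0,0,0.45],[-0.95,6.1,2.0,0,0,0.45]]])

```text
time: 25.08
position: [0.5142, -0.3448, 0.3249]
tool_rot: [0.976, -0.22, -0.0, -0.0]
ft_force: [-0.2, -0.6, 0.2]
grip_width: 0.0297
grip_force: 30.0
```

Call:
move_arm(commands=[[[0,0,0,0,0,0],[0,0,0,0,0,0],[0,0,0,0,0,0],[0,0,-1,0,0,0],[0,0,-2,0,0,0],[-6,-10,-2,0,0,-0.6],[-6,-10,-2,0,0,-0.6],[-6,-10,-2,0,0,-0.6],[-6,-10,-2,0,0,-0.6],[-6,-10,-2,0,0,-0.6],[-6,-10,-2,0,0,-0.6],[-6,-10,-2,0,0,-0.6]]], claw=-0.4)

```text
time: 26.58
position: [0.4714, 0.0919, 0.4053]
tool_rot: [0.997, 0.078, 0.001, 0.0]
ft_force: [2.0, 0.7, 0.1]
grip_width: 0.0609
grip_force: 0.0
```

```bash
python3 - <<'E'
from h import *
c=snap('top');flap(c);bins(c)
for n in('side','top'): print(n);blanks(snap(n))
plan([([.4705,.1216,.07],80),([.4705,.1216,.0205],80)])
E
```

```text
flap pts 718 angle est [-0.62 -0.6  -0.57]
L 390 [0.003 0.051 0.057]
R 0 
side
blank [186. 315.] [227.8 335.1] [85. 32.] long axis deg 49 bgr [ 37.  72. 131.]
blank [334. 321.] [467.1 121.3] [35. 85.] long axis deg 174 bgr [105. 144. 178.]
blank [486. 325.] [711.9 -84.8] [85. 32.] long axis deg 58 bgr [132. 136.  52.]
blank [374. 358.] [473.9  -9.7] [33. 85.] long axis deg 156 bgr [21. 26. 37.]
blank [401. 562.] [ 274.  -344.6] [31. 85.] long axis deg 169 bgr [131. 136.  53.]
top
blank [436. 208.] [714.8 -84.5] [84. 32.] long axis deg 57 bgr [114. 122.  24.]
blank [402. 322.] [476.6  -8.7] [30. 85.] long axis deg 155 bgr [ 8. 11. 19.]
blank [373. 387.] [348.7  54.7] [66. 24.] long axis deg 86 bgr [21. 40. 62.]
blank [576. 419.] [ 276.1 -344.3] [31. 84.] long axis deg 168 bgr [116. 123.  24.]
blank [216. 444.] [245.3 352.3] [41. 29.] long axis deg 45 bgr [ 14.  54. 121.]
cur [0.4709 0.0929 0.4051] closing -80.7 q6 1.37
[0.11, -0.71, 4.28, -0.0, -0.0, 0.34] | [0.47  0.122 0.234] dist 173
[0.1, -0.71, 5.52, -0.0, -0.0, 0.34] | [0.47  0.122 0.184] dist 222
```

Call:
move_arm(commands=[[[0.1,-0.7,1.5,0,0,0.34],[0.1,-0.7,3.0,0,0,0.34],[0.1,-0.7,4.0,0,0,0.34],[0.1,-0.7,4.0,0,0,0.34],[0.1,-0.7,4.8,0,0,0.34],[0.1,-0.7,5.3,0,0,0.34],[0.1,-0.7,5.5,0,0,0.34],[0.1,-0.7,5.5,0,0,0.34]]])

```text
time: 27.72
position: [0.4722, 0.1179, 0.1857]
tool_rot: [0.996, -0.092, 0.001, -0.0]
ft_force: [-0.3, -0.9, -0.3]
grip_width: 0.0612
grip_force: 0.0
```

Call:
move_arm(commands=[[[0,0,0,0,0,0],[0,0,0,0,0,0],[0,0,0,0,0,0],[0,0,0,0,0,0],[0,0,0,0,0,0],[0,0,0,0,0,0],[0,0,-1,0,0,0],[0,0,-2,0,0,0],[0,0,-4,0,0,0],[0,0,-5.5,0,0,0],[0,0,-5.5,0,0,0]]], claw=1)

```text
time: 29.1
position: [0.472, 0.1185, 0.4087]
tool_rot: [0.996, -0.092, 0.004, -0.0]
ft_force: [-0.5, 0.1, -0.9]
grip_width: 0.0298
grip_force: 30.0
```

```bash
python3 - <<'E'
from h import *
o=get_obs();print(o['ft_force'],o['grip_width'],o['grip_force'])
plan([(loc(CO,CY,0,.02,.24),CY+90),(loc(CO,CY,0,.02,.165),CY+90)])
E
```

```text
[-0.47715233  0.07576211 -0.94226599] 0.029770096234848525 29.999878406524658
cur [0.472  0.1185 0.4087] closing -100.5 q6 1.77
[3.17, 11.23, 0.13, -0.0, -0.01, 0.26] | [ 0.515 -0.346  0.404] dist 467
[3.16, 11.23, 2.0, -0.0, -0.01, 0.26] | [ 0.515 -0.346  0.329] dist 474
```

Call:
move_arm(commands=[[[3.15,11.25,0,0,0,0.26],[3.15,11.25,0,0,0,0.26],[3.15,11.25,0,0,0,0.26],[3.15,11.25,0,0,0,0.26],[3.15,11.25,0,0,0,0.26],[3.15,11.25,0,0,0,0.26],[3.15,11.25,0,0,0,0.26],[3.15,11.25,0,0,0,0.26],[3.15,11.25,0,0,0,0.26],[3.15,11.25,1.3,0,0,0.26],[3.15,11.25,2.0,0,0,0.26],[3.15,11.25,2.0,0,0,0.26]]])

```text
time: 30.6
position: [0.512, -0.3448, 0.322]
tool_rot: [0.976, -0.22, -0.003, -0.002]
ft_force: [-0.9, 0.3, 0.9]
grip_width: 0.0301
grip_force: 30.0
```

Call:
move_arm(commands=[[[0,0,0,0,0,0],[0,0,0,0,0,0],[0,0,0,0,0,0],[0,0,-1,0,0,0],[0,0,-2.5,0,0,0],[-2,-6,-2.5,0,0,0],[-2,-6,-2.5,0,0,0],[-2,-6,-2.5,0,0,0],[-2,-6,-2.5,0,0,0],[-2,-6,-2.5,0,0,0]]], claw=-0.3)

```text
time: 31.85
position: [0.5435, -0.0919, 0.4256]
tool_rot: [0.976, -0.217, 0.0, -0.0]
ft_force: [0.3, -1.1, -0.1]
grip_width: 0.0564
grip_force: 0.0
```

```bash
python3 - <<'E'
from h import *
c=snap('top','t6.png',crop=(340,150,480,270),scale=5);flap(c);bins(c)
print(get_obs()['position'])
plan([(loc(CO,CY,-.1,y,z),CY) for y,z in((-.12,.26),(-.12,.18),(.04,.18),(.062,.18))],.182)
E
```

```text
flap pts 725 angle est [-0.63 -0.6  -0.57]
L 185 [0.002 0.01  0.066]
R 0 
[ 0.54374286 -0.09365671  0.42556231]
cur [ 0.5437 -0.0937  0.4256] closing -115.2 q6 1.64
[-0.48, 9.52, -0.41, 0.0, -0.0, -1.57] | [ 0.364 -0.43   0.442] dist 382
[-0.48, 9.52, 1.59, 0.0, -0.0, -1.57] | [ 0.364 -0.43   0.362] dist 386
[-0.47, 5.52, 1.59, 0.0, -0.0, -1.57] | [ 0.433 -0.285  0.362] dist 230
[-0.46, 4.97, 1.59, 0.0, -0.0, -1.57] | [ 0.442 -0.266  0.362] dist 209
```

View pics/t6.png

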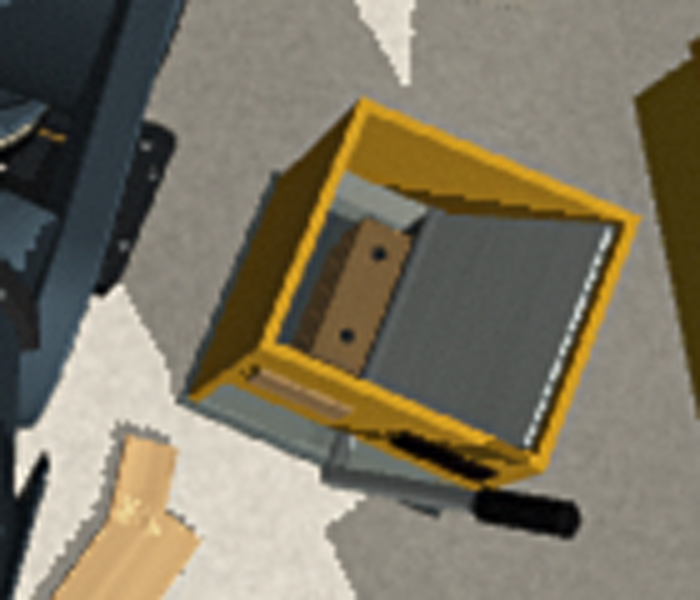

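The third wooden blank is also in the left bin, on the stack at about (365,290), with the flap still fully right. Next I'll push the handle to the left for horn.

```bash
python3 - <<'E'
from h import *
c=dict(np.load('top.npz'));C=inv(CO,CY,cloud(c))
Q=C[(abs(C[...,0])<.06)&(C[...,1]>.003)&(C[...,1]<.066)&(C[...,2]<.15)]
for y in np.arange(.005,.07,.01):
    q=Q[abs(Q[:,1]-y)<.005]
    if len(q):print(y.round(3),len(q),np.percentile(q[:,2],[10,50,90,99]).round(3))
plan([(loc(CO,CY,-.1,y,z),CY+90) for y,z in((-.125,.26),(-.125,.18),(.03,.18),(.055,.18))],.182)
E
```

```text
0.005 97 [0.073 0.079 0.085 0.087]
0.015 109 [0.075 0.077 0.08  0.083]
0.025 115 [0.074 0.077 0.08  0.082]
0.035 220 [0.005 0.045 0.077 0.08 ]
0.045 29 [0.002 0.005 0.009 0.011]
cur [ 0.5437 -0.0937  0.4256] closing -115.2 q6 1.64
[-0.48, 9.64, -0.41, -0.0, -0.0, 0.0] | [ 0.362 -0.435  0.442] dist 387
[-0.48, 9.64, 1.59, -0.0, -0.0, 0.0] | [ 0.362 -0.435  0.362] dist 391
[-0.47, 5.77, 1.59, -0.0, -0.0, 0.0] | [ 0.429 -0.295  0.362] dist 240
[-0.46, 5.14, 1.59, -0.0, -0.0, 0.0] | [ 0.439 -0.272  0.362] dist 216
```

Call:
move_arm(commands=[[[-0.5,9.65,-0.6,0,0,0],[-0.5,9.65,-0.6,0,0,0],[-0.5,9.65,-0.6,0,0,0],[-0.5,9.65,-0.6,0,0,0],[-0.5,9.65,-0.6,0,0,0],[-0.5,9.65,-0.6,0,0,0],[-0.5,9.65,-0.6,0,0,0],[-0.5,9.65,-0.6,0,0,0],[-0.5,9.65,1.6,0,0,0],[-0.5,9.65,1.6,0,0,0],[-0.5,9.65,1.6,0,0,0]]], claw=1)

```text
time: 33.28
position: [0.3601, -0.4339, 0.3588]
tool_rot: [0.976, -0.219, -0.002, -0.002]
ft_force: [-0.5, 0.1, 0.1]
grip_width: 0.0003
grip_force: 0.0
```

Call:
move_arm(commands=[[[0,-1,0,0,0,0],[0,-2,0,0,0,0],[0,-2.8,0,0,0,0],[0,-3.5,0,0,0,0],[0,-4,0,0,0,0],[0,-4.3,0,0,0,0],[0,-4.5,0,0,0,0],[0,-4.5,0,0,0,0]]])

```text
time: 34.28
position: [0.4373, -0.2732, 0.3608]
tool_rot: [0.975, -0.22, 0.0, -0.0]
ft_force: [-0.5, 0.1, -0.1]
grip_width: 0.0005
grip_force: 0.0
```

```bash
python3 - <<'E'
from h import *
o=get_obs();print(o['ft_force'],inv(CO,CY,o['position']))
c=snap('top');flap(c)
E
```

```text
[-0.49581087  0.08037177 -0.12251839] [-0.10125914  0.05294849  0.36081874]
flap pts 65 angle est [0.58 0.6  0.63]
```

Call:
move_arm(commands=[[[0,-0.1,0,0,0,0],[0,-0.2,0,0,0,0],[0,-0.2,0,0,0,0],[0,0.5,0,0,0,0],[0,0.5,-1.5,0,0,0],[0,0.5,-2.5,0,0,0],[-2,-6,-2.5,0,0,0],[-2,-6,-2.5,0,0,0],[-2,-6,-2.5,0,0,0],[-2,-6,-2.5,0,0,0],[-2,-6,-2.5,0,0,0]]], claw=1)

```text
time: 35.7
position: [0.4677, -0.0194, 0.4607]
tool_rot: [0.976, -0.219, -0.0, -0.001]
ft_force: [0.5, -1.0, -0.4]
grip_width: 0.0001
grip_force: 0.0
```

```bash
python3 - <<'E'
from h import *
c=snap('top');flap(c)
for n in('side','top'): print(n);blanks(snap(n))
plan([([.4766,-.0087,.07],65),([.4766,-.0087,.0205],65)])
E
```

```text
flap pts 440 angle est [0.58 0.6  0.62]
side
blank [186. 315.] [226.9 335.9] [85. 33.] long axis deg 49 bgr [ 52. 105. 199.]
blank [486. 325.] [711.6 -84.6] [88. 31.] long axis deg 58 bgr [131. 135.  52.]
blank [373. 358.] [473.5  -9.1] [34. 85.] long axis deg 155 bgr [21. 26. 37.]
blank [401. 562.] [ 273.7 -344.7] [31. 85.] long axis deg 169 bgr [131. 135.  52.]
top
blank [436. 208.] [714.5 -84.1] [85. 31.] long axis deg 57 bgr [115. 122.  24.]
blank [576. 419.] [ 276.  -344.8] [31. 84.] long axis deg 168 bgr [116. 123.  24.]
blank [226. 452.] [230.6 336.3] [85. 31.] long axis deg 49 bgr [ 24.  87. 191.]
cur [ 0.468  -0.0216  0.4607] closing -115.3 q6 1.73
[0.06, -0.38, 5.67, 0.0, 0.0, -0.01] | [ 0.477 -0.009  0.234] dist 227
[0.06, -0.38, 6.9, 0.0, 0.0, -0.01] | [ 0.477 -0.009  0.184] dist 277
```

The flap is at +0.6. Now the horn blank, unmoved at (476,−9).

Call:
move_arm(commands=[[[0.05,-0.4,1.5,0,0,0],[0.05,-0.4,3,0,0,0],[0.05,-0.4,4.5,0,0,0],[0.05,-0.4,5.2,0,0,0],[0.05,-0.4,5.2,0,0,0],[0.05,-0.4,6.2,0,0,0],[0.05,-0.4,6.7,0,0,0],[0.05,-0.4,6.9,0,0,0],[0.05,-0.4,6.9,0,0,0]]], claw=-0.4)

```text
time: 36.98
position: [0.4773, -0.0093, 0.1855]
tool_rot: [0.975, -0.221, 0.001, 0.0]
ft_force: [0.5, -0.2, 1.1]
grip_width: 0.0607
grip_force: 0.0
```

Call:
move_arm(commands=[[[0,0,0,0,0,0],[0,0,0,0,0,0],[0,0,0,0,0,0],[0,0,0,0,0,0],[0,0,0,0,0,0],[0,0,0,0,0,0],[0,0,-1,0,0,0],[0,0,-2,0,0,0],[0,0,-4,0,0,0],[0,0,-5.5,0,0,0],[0,0,-5.5,0,0,0]]], claw=1)

```text
time: 38.35
position: [0.4774, -0.0088, 0.4087]
tool_rot: [0.975, -0.22, 0.004, 0.0]
ft_force: [-0.6, -0.3, -1.8]
grip_width: 0.0301
grip_force: 30.0
```

```bash
python3 - <<'E'
from h import *
o=get_obs();print(o['ft_force'],o['grip_width'],o['grip_force'])
plan([(loc(CO,CY,0,-.02,.24),CY+90),(loc(CO,CY,0,-.02,.165),CY+90)])
E
```

```text
[-0.63876861 -0.29592072 -1.82955545] 0.030064623678944153 29.988298416137695
cur [ 0.4774 -0.0088  0.4087] closing -115.4 q6 1.76
[4.47, 8.22, 0.14, -0.0, -0.01, -0.0] | [ 0.498 -0.383  0.404] dist 374
[4.45, 8.23, 2.01, -0.0, -0.01, -0.0] | [ 0.498 -0.383  0.329] dist 383
```

Call:
move_arm(commands=[[[4.45,8.2,-0.4,0,0,0],[4.45,8.2,-0.4,0,0,0],[4.45,8.2,-0.4,0,0,0],[4.45,8.2,-0.4,0,0,0],[4.45,8.2,-0.4,0,0,0],[4.45,8.2,-0.4,0,0,0],[4.45,8.2,-0.2,0,0,0],[4.45,8.2,0.8,0,0,0],[4.45,8.2,1.6,0,0,0],[4.45,8.2,2.0,0,0,0],[4.45,8.2,2.0,0,0,0],[4.45,8.2,2.0,0,0,0]]])

```text
time: 39.85
position: [0.497, -0.3814, 0.3259]
tool_rot: [0.975, -0.22, 0.001, 0.001]
ft_force: [-0.1, 0.8, -0.4]
grip_width: 0.0296
grip_force: 30.0
```

Call:
move_arm(commands=[[[0,0,0,0,0,0],[0,0,0,0,0,0],[0,0,0,0,0,0],[0,0,-1,0,0,0],[0,0,-2.5,0,0,0],[-4,-7,-2.5,0,0,0],[-4,-7,-2.5,0,0,0],[-4,-7,-2.5,0,0,0],[-4,-7,-2.5,0,0,0],[-4,-7,-2.5,0,0,0],[-4,-7,-2.5,0,0,0]]], claw=-0.3)

```text
time: 41.22
position: [0.4711, -0.0564, 0.425]
tool_rot: [0.976, -0.218, -0.001, -0.0]
ft_force: [0.4, -0.3, 0.5]
grip_width: 0.0564
grip_force: 0.0
```

```bash
python3 - <<'E'
from h import *
t=snap('top');flap(t);bins(t);s=snap('side')
cv2.imwrite('pics/f.png',np.hstack([cv2.resize(t['pixels'],(400,300)),cv2.resize(t['pixels'][150:270,340:480],(400,300))]))
cv2.imwrite('pics/f2.png',cv2.resize(s['pixels'][80:400,150:450],(600,600),interpolation=cv2.INTER_CUBIC))
a=cv2.resize(t['pixels'][150:270,340:480],(400,400));b=cv2.resize(s['pixels'][240:400,300:450],(400,400));cv2.imwrite('pics/f.png',np.hstack([a,b]))
for c in (s,t):blanks(c)
P=inv(SO,SY,cloud(t));hsv=cv2.cvtColor(t['pixels'],cv2.COLOR_BGR2HSV);H,S=hsv[...,0],hsv[...,1]
Q=P[((H<5)|(H>174))&(S>200)&(abs(P[...,1]+.09)<.03)&(abs(P[...,0])<.12)];print('lever',np.percentile(Q,[2,50,98],axis=0).round(3))
K=inv(KO,KY,cloud(t));Q=K[(abs(K[...,0])<.03)&(abs(K[...,1])<.11)&(K[...,2]>.05)&(K[...,2]<.13)]
for y in np.arange(-.09,.1,.03):
    q=Q[abs(Q[:,1]-y)<.01];print(y.round(3),len(q),np.percentile(q[:,2],[50,98]).round(4) if len(q) else '')
E
```

```text
flap pts 438 angle est [0.58 0.6  0.62]
L 22 [0.002 0.006 0.008]
R 428 [0.002 0.007 0.032]
blank [186. 315.] [227.5 334.8] [85. 32.] long axis deg 49 bgr [ 52. 105. 199.]
blank [486. 325.] [712.7 -82.9] [89. 31.] long axis deg 57 bgr [131. 135.  51.]
blank [401. 562.] [ 273.8 -344.9] [31. 84.] long axis deg 169 bgr [131. 135.  52.]
blank [436. 208.] [715.3 -84.7] [84. 33.] long axis deg 57 bgr [127. 135.  27.]
blank [576. 419.] [ 276.2 -344.6] [33. 84.] long axis deg 168 bgr [129. 136.  28.]
lever [[-0.02  -0.096  0.177]
 [ 0.021 -0.088  0.184]
 [ 0.051 -0.078  0.19 ]]
-0.09 20 [0.0718 0.0784]
-0.06 79 [0.0798 0.0934]
-0.03 143 [0.0881 0.0961]
0.0 146 [0.0886 0.0971]
0.03 139 [0.0888 0.0958]
0.06 69 [0.0762 0.095 ]
0.09 17 [0.0725 0.0785]
```

View pics/f.png

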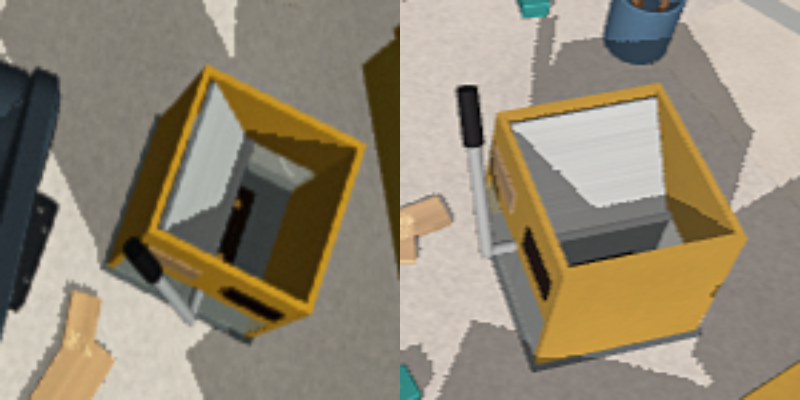

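View pics/f2.png

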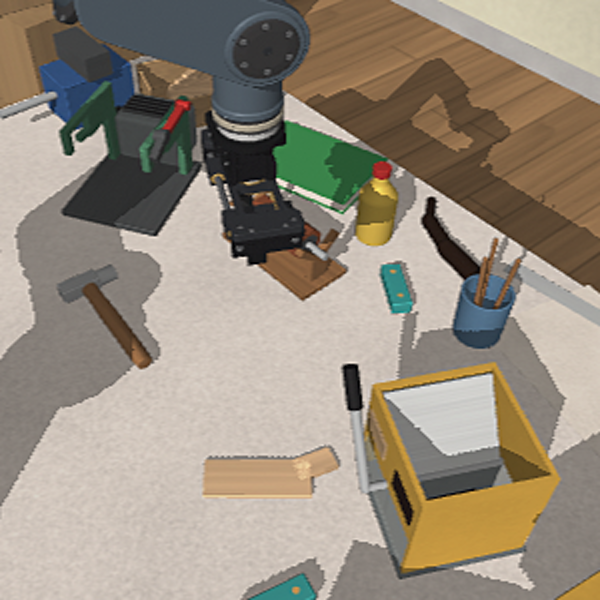

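The horn lies in the right bin at about (240,220), the flap leans left, and no blanks are left on the table. The lever is open and the drum is level in both saddles. Handing in.

```bash
python3 -c "
from rig import *
print(hand_in())"
```

```text
the job is handed in; nothing more can be done
None
```

The job is handed in at about 41 s of the 210 s allowed: the cam lever is fully open, the drum is in the cradle with both axle ends in the saddles, all three wooden blanks are in the left bin (the third on top of the stack, its top about level with the 76 mm partition) and the one horn blank is in the right bin.

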